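# Load a lacquered key block into the sprung feed track

## Task

Load the red lacquered key block into the sprung feed track. Draw the follower back gently by its brass thumb plate just until you feel the side catch take hold, without straining against the catch, and ease it off so that the catch holds it; stand the key in the open track and let go of it; then press the catch's red button so that the follower closes and pushes the key fully home against the end stop. Leave the puzzle box, tweezers, spring clamp and lamp switch alone.

Things in the scene. Friction and masses are not known exactly. Their poses are not given: they have to be found in the camera images.
- track: Fixed metal feed track, an open-topped channel. Origin: at counter level under the middle of the end stop's inner face; x points along the channel out past the end stop, y across, z up. Channel from x = 0 back to -199 mm, floor 4 mm above the counter, inner width 33 mm; walls 4 mm thick, tops 22 mm above the counter; end stop (x 0 to 12 mm) as high. A dark wooden follower slides in it.
- follower (a joint): How far (m) the follower is drawn back from the end stop, towards track -x: 0 = touching it, 0.080 = end of travel; its face is at track x = -value. A spring pulls it to 0 with 3.6 N, rising 0.6 N per 10 mm; a damper (80 N per m/s) slows it to about 0.1 m/s when let go. Beside the wall (y 22 to 30 mm, top 29 mm above the counter) its brass notched bar reaches 135 mm back from its face.
- thumb_plate (a point): Top middle of the front (track +x) face of the brass thumb plate standing on the follower; moves with it. Plate 36 mm across the track, 7 mm thick, flush with the follower's face, free from 22 to 56 mm above the counter (this point is at 56 mm). Fingertips set down on its +x side, over the end stop, can draw it back along -x.
- catch_post: Fixed side catch 40 mm from the channel's middle line on its +y side, turned like the track; set by hand, so its place along the track varies. Black housing 26 x 18 x 28 mm on a foot, a sprung red button 19 mm across on top. Origin at counter level under the button. The follower's bar holds the button down (top 40 mm above the counter) until the catch takes hold and it rises 5 mm.
- button_up (a point): Middle of the red button's top when risen, 44.8 mm above the counter; this point does not move with the button. With the catch holding, pressing the button 5 to 7 mm down (3 to 6 N, firm stop at 38 mm above the counter) frees the follower, which closes by itself.
- key: Loose red lacquered wooden key block with a dark band and a brass dot on top, 26 mm (its x) by 30 mm (its y) by 50 mm high, about 45 g, standing upright on the counter. Origin: centre of its underside. It goes upright into the track with its 26 mm along the channel and its 30 mm across it, either way round, standing on the channel floor between the end stop and the drawn-back follower.
- puzzle_box: Cracked old puzzle box in faded tan, 110 x 85 x 60 mm, loose. Origin: centre of its underside. Leave alone.
- tweezers: Brass tweezers lying flat, about 215 x 25 x 6 mm, long side along its x, loose. Leave alone.
- spring_clamp: Steel spring clamp lying flat, about 140 x 55 x 26 mm, long side along its x, loose. Leave alone.
- switch_panel: Green enamel lamp switch panel, 90 x 70 x 18 mm, fixed, with a white rocker about 28 mm high on top. Origin: centre of its underside. Leave alone.
- rocker (a joint): Angle (rad) of the lamp's rocker, 0 at the start. Leave alone.
- lug (a point): The catch's lug, under the bar. It snaps up into the bar's notch when the follower is drawn somewhere between 40 and 70 mm (not measured: feel it). 2.5 mm further the notch's wall meets the lug and stops the follower hard, the pull rising steeply above the spring's. Eased off, the follower rests on the lug. It is brittle: over 15 N between lug and bar spoils it (resting load 6 to 8 N).

How it is judged:
By the outcome, as a careful person would: the job done as asked, in the order asked, and still so for the second after the job is handed in, with the robot touching nothing.
It also fails if it takes over 53 s, if anything falls off the work surface, if the arm or the gripper's body presses on something with over 40 N, if the wrist force passes 120 N, or if a joint passes its speed limit or range.

## Robot

A 6-joint arm with a two-finger parallel gripper is mounted at the origin on the work surface. World frame = base frame: x ahead of the robot, y to its left, z up, the work surface at z = 0. Lengths are in m, angles in rad, forces in N, time in s.
With the tool pointing down it reaches from about 0.275 to 0.825 m from the base axis. Payload 4.9 kg.
Tool frame: the origin (TCP) lies midway between the tips of the shut fingers; the grasp point (between the pads) lies 19 mm behind it (bot.grip_depth is the distance from the TCP to the grasp point, in m); y points along the fingers, x is the direction in which the jaws open and shut, and the axes are right-handed (so a half turn about y gives the same grasp; the last joint's range is limited). The gripper opens to 85 mm and grips with 20 to 120 N. Pads are 22 mm wide; open, the fingers measure 114 mm over their backs; the gripper's body (76 mm by 85 mm) begins 54 mm behind the grasp point. The pads swing forward as they close: fully open they stand 13 mm farther back than shut.
Start: joints at [-1.43, 0.326, -0.193, 1.052, 0, 1.437], TCP at [0.149, -0.529, 0.231] pointing down, gripper open.
Joint ranges: [-2.65, 2.65], [-0.97, 1.79], [-1.3, 1.35], [-1.93, 2.1], [-1.47, 1.37], [-3.14, 3.14]. Speed limits (rad/s): [2.57, 2.57, 3.14, 3.14, 3.14, 3.14].

## Interface

Orientations are given as a unit quaternion [w, x, y, z].
In Python, from cell import bot gives the robot as it stands. Calls block until the motion is done:
- bot.move_pose(position, orientation): joint-space move of the TCP to a pose.
- bot.move_linear(position, speed=0.15, rotation=None, until_force=None): straight line of the TCP; rotation=None keeps the orientation; speed is the mean speed in m/s. With until_force (N) it stops when the force on the tool has changed by that much, and returns True; else False.
- bot.goto_joints(angles): joint-space move.
- bot.set_gripper(opening, grasp_force=None): opening from 0.0 (shut) to 1.0 (fully open); grasp_force is the grip in N (None keeps the last); returns when the fingers have stopped.
- bot.wait(seconds).
- bot.solve_ik(position, orientation): joint angles nearest the present ones, or None.
- bot.camera(name): name is "scene" or "top"; returns the picture (400x640x3 uint8, red, green, blue); there is no depth.
- bot.calibration(name): a dict with "mtx" (3x3 intrinsics, pixels), "k1" (the pictures are not rectified: a ray, as slopes to the right and down, at radius r is drawn at 1 + k1 r^2 times it, then the intrinsics apply), "extrinsics" (4x4, takes a point from world to camera coordinates). Camera axes: x right, y down, z forward; pixel columns grow to the right and rows downward; lengths in m; the calibration is good to about 2 mm. A picture is of the moment at which its call begins. calibration takes no time and is no camera call.
A pose or a line that the arm cannot do raises bot.PlanningError and nothing moves.
- bot.close_job(): hands the job in, once; it reports no verdict.
Trained networks look in the newest picture that a camera, given by its name, has taken for a name from the list of things; names that differ only in an ending like _2 or _b are one class to them, and where a whole thing is asked for, a point or a joint stands for the part that bears it (a point fixed in the world has none). Each returns a list of dicts, best first, with "confidence" (0 to 1); they miss things now and then, are a little off and sometimes report something else, mostly with a low value. They report only what shows in the picture. A call takes as long as a camera call.
- bot.search_frame(camera, thing): "bbox" ([left, top, width, height] in pixels, round what is visible of it).
Readings, each from a call of its own:
- bot.read_clock(): time.
- bot.read_joint_positions(): joint angles.
- bot.read_joint_vel(): joint speeds.
- bot.read_joint_efforts(): joint torques, N m.
- bot.read_position(): TCP position.
- bot.read_tool_rot(): TCP orientation.
- bot.read_ft_force(): force on the tool from outside, world axes, zero at the start.
- bot.read_moment(): the same for the moment, N m.
- bot.read_gripper_width(): opening from 0.0 (shut) to 1.0 (fully open).
Only numpy, scipy, OpenCV 4.12 (cv2) and the standard library are available. Lean on these libraries where they do the work, as an engineer would, in place of code of your own. Each camera call takes 0.05 s, during which the arm holds its last target.

## Working session

There is one attempt and no reset: what is moved stays moved. The work goes in short steps, each a Python script; the robot and the scene stay as the last script left them, time stands still between calls to the robot, and variables do not carry over. Pictures are saved under pics/ and viewed, and the job is handed in when it is done.

```bash
ls; mkdir -p pics; python3 - <<'E'
from cell import bot
import cv2,numpy as np
for n in ("scene","top"):
    im=bot.camera(n); cv2.imwrite(f"pics/{n}0.png",im[:,:,::-1])
    c=bot.calibration(n); print(n,np.round(c["mtx"],1).tolist(),c["k1"],np.round(c["extrinsics"],4).tolist())
    for t in ("track","follower","thumb_plate","catch_post","key","puzzle_box","tweezers","spring_clamp","switch_panel"):
        r=bot.search_frame(n,t); print(t,[(np.round(d["bbox"]).tolist(),round(d["confidence"],2)) for d in r[:2]])
print(bot.read_clock(), bot.read_tool_rot(), bot.grip_depth)
E
```

```text
pics
scene [[380.6, 0.0, 326.1], [0.0, 380.6, 201.0], [0.0, 0.0, 1.0]] -0.027554309900761274 [[0.6312, 0.7755, -0.0112, -0.3838], [0.6364, -0.5262, -0.564, -0.3663], [-0.4433, 0.3489, -0.8257, 1.2347], [0.0, 0.0, 0.0, 1.0]]
track [([285.0, 169.0, 82.0, 52.0], 0.98), ([312.0, 171.0, 53.0, 20.0], 0.52)]
follower [([314.0, 173.0, 48.0, 19.0], 0.73)]
thumb_plate [([310.0, 171.0, 54.0, 24.0], 0.85)]
catch_post [([310.0, 179.0, 14.0, 9.0], 0.39)]
key [([378.0, 123.0, 10.0, 20.0], 0.79)]
puzzle_box [([157.0, 202.0, 44.0, 50.0], 0.72), ([312.0, 169.0, 51.0, 24.0], 0.4)]
tweezers [([340.0, 236.0, 69.0, 48.0], 0.89)]
spring_clamp [([421.0, 143.0, 49.0, 30.0], 0.71), ([374.0, 123.0, 15.0, 19.0], 0.6)]
switch_panel [([190.0, 289.0, 52.0, 51.0], 0.79)]
top [[418.0, 0.0, 325.0], [0.0, 418.0, 201.3], [0.0, 0.0, 1.0]] 0.029992548223143612 [[-0.0012, -1.0, -0.0019, -0.0109], [-0.9794, 0.0015, -0.202, 0.6356], [0.202, 0.0016, -0.9794, 0.9375], [0.0, 0.0, 0.0, 1.0]]
track [([270.0, 204.0, 92.0, 37.0], 0.55)]
follower [([273.0, 206.0, 55.0, 33.0], 0.88), ([280.0, 141.0, 76.0, 16.0], 0.54)]
thumb_plate [([275.0, 208.0, 55.0, 34.0], 0.76), ([427.0, 260.0, 52.0, 59.0], 0.62)]
catch_post [([300.0, 236.0, 19.0, 15.0], 0.73)]
key [([192.0, 246.0, 19.0, 16.0], 0.66), ([301.0, 235.0, 15.0, 14.0], 0.36)]
puzzle_box [([427.0, 261.0, 57.0, 58.0], 0.85)]
tweezers [([281.0, 142.0, 74.0, 13.0], 0.66), ([302.0, 235.0, 10.0, 12.0], 0.15)]
spring_clamp [([175.0, 157.0, 28.0, 49.0], 0.94), ([300.0, 234.0, 16.0, 18.0], 0.57)]
switch_panel [([443.0, 174.0, 31.0, 35.0], 0.75), ([171.0, 156.0, 35.0, 51.0], 0.53)]
1.0 [-0.56376537  0.56377169 -0.42680846  0.42680749] 0.0187
```

View images.

```bash
python3 - <<'E'
import cv2
a=cv2.imread("pics/top0.png"); 
cv2.imwrite("pics/top0_track.png",cv2.resize(a[195:261,260:372],None,fx=7,fy=7,interpolation=cv2.INTER_CUBIC))
cv2.imwrite("pics/top0_key.png",cv2.resize(a[235:275,175:225],None,fx=10,fy=10,interpolation=cv2.INTER_CUBIC))
b=cv2.imread("pics/scene0.png")
cv2.imwrite("pics/scene0_track.png",cv2.resize(b[160:230,275:375],None,fx=8,fy=8,interpolation=cv2.INTER_CUBIC))
cv2.imwrite("pics/scene0_key.png",cv2.resize(b[110:160,355:415],None,fx=10,fy=10,interpolation=cv2.INTER_CUBIC))
E
```

```text
(no output)
```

View pics/top0.png

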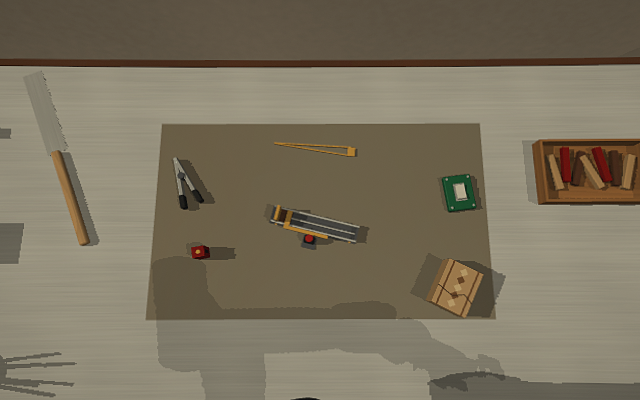

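View pics/scene0.png

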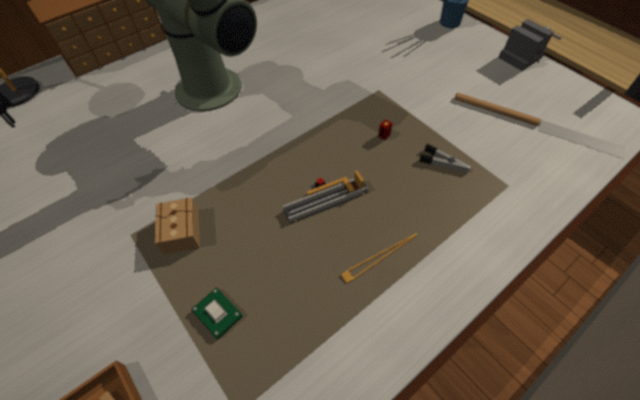

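View pics/top0_track.png

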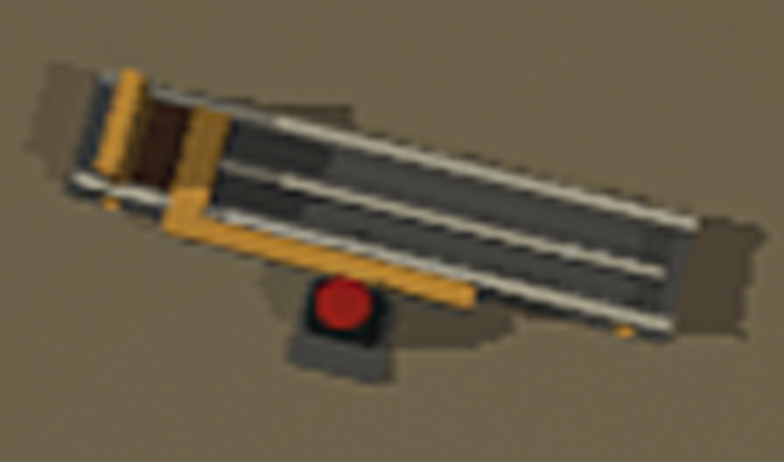

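View pics/scene0_track.png

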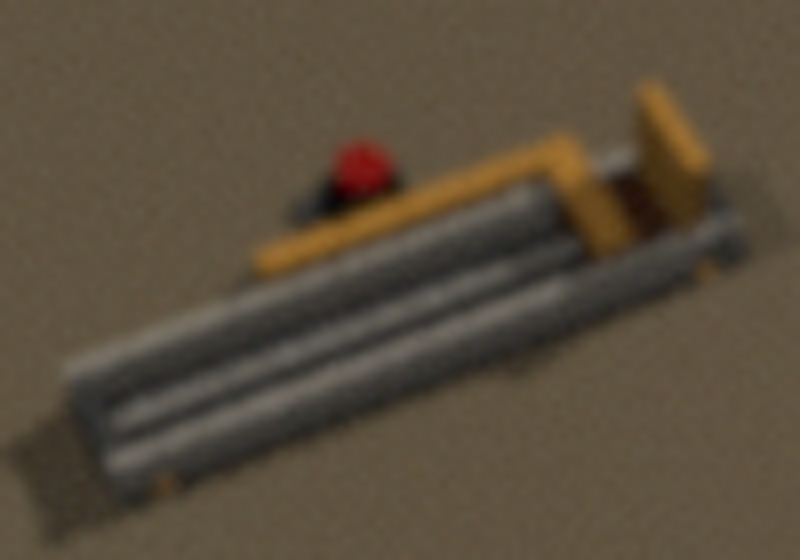

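View pics/top0_key.png

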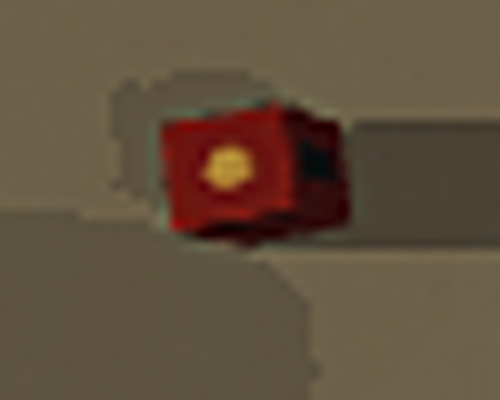

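View pics/scene0_key.png

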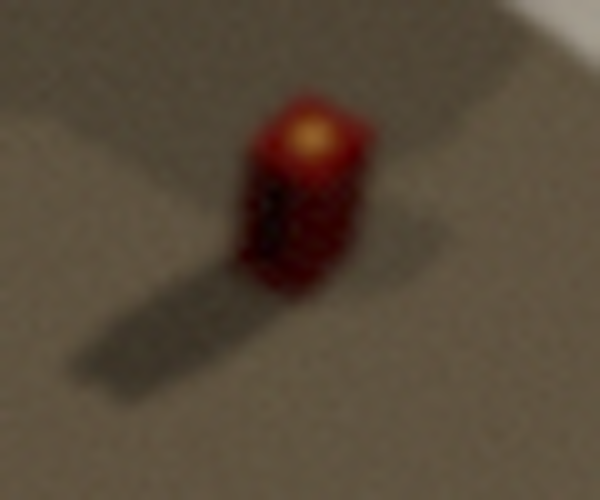

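```bash
cat > h.py <<'E'
import numpy as np, cv2
from cell import bot
from scipy.optimize import least_squares, minimize
CAL={n:bot.calibration(n) for n in("scene","top")}
def proj(n,P):
    c=CAL[n];P=np.atleast_2d(P);E=np.array(c["extrinsics"]);Q=P@E[:3,:3].T+E[:3,3]
    s=Q[:,:2]/Q[:,2:];s=s*(1+c["k1"]*(s**2).sum(1,keepdims=True));K=np.array(c["mtx"])
    return s*[K[0,0],K[1,1]]+[K[0,2],K[1,2]]
def T(pose,L):
    L=np.atleast_2d(np.array(L,float));x,y,a=pose;c,s=np.cos(a),np.sin(a)
    return np.c_[x+c*L[:,0]-s*L[:,1],y+s*L[:,0]+c*L[:,1],L[:,2]]
def unproj(n,uv,z):
    return least_squares(lambda p:(proj(n,[p[0],p[1],z])-uv).ravel(),[0.45,0]).x
E
python3 - <<'E'
from h import *
# key: silhouette fit
im={n:cv2.imread(f"pics/{n}0.png") for n in CAL}
roi={"top":(185,240,30,26),"scene":(372,115,22,28)}
hw=np.array([[sx*.013,sy*.015,z] for sx in(-1,1) for sy in(-1,1) for z in(0,.05)])
S=8
def soft(n):
    x,y,w,h=roi[n];b=im[n][y:y+h,x:x+w].astype(float)
    hsv=b[...,2]-b[...,1]*1.25   # red-ness
    return np.clip(hsv/12,0,1), b
for n in CAL:
    m,b=soft(n);print(n);print((m*9).astype(int))
def rend(n,p):
    x,y,w,h=roi[n];uv=proj(n,T(p,hw));uv=((uv-[x,y]+.5)*S-.5)
    hull=cv2.convexHull(np.round(uv*16).astype(np.int32))
    a=np.zeros((h*S,w*S),np.uint8);cv2.fillConvexPoly(a,hull,255,shift=4)
    return cv2.resize(a,(w,h),interpolation=cv2.INTER_AREA)/255.
p0=unproj("top",[197.5,251.2],.05);print("dot top",p0, "dot scene",unproj("scene",[355+31.3-.5,110+13.5-.5],.05))
def cost(p,ns=("top","scene")):return sum(((rend(n,p)-soft(n)[0])**2).sum() for n in ns)
for ns in (("top",),("scene",),("top","scene")):
  best=min((minimize(cost,[p0[0],p0[1],a],args=(ns,),method="Nelder-Mead",options=dict(initial_simplex=[[p0[0],p0[1],a],[p0[0]+.004,p0[1],a],[p0[0],p0[1]+.004,a],[p0[0],p0[1],a+.15]])) for a in np.arange(-.75,.8,.3)),key=lambda r:r.fun)
  print(ns,best.x,best.fun)
E
```

```text
scene
[[0 0 0 0 0 0 0 0 0 0 0 0 0 0 0 0 0 0 0 0 0 0]
 [0 0 0 0 0 0 0 0 0 0 0 0 0 0 0 0 0 0 0 0 0 0]
 [0 0 0 0 0 0 0 0 0 0 0 0 0 0 0 0 0 0 0 0 0 0]
 [0 0 0 0 0 0 0 0 0 0 0 0 0 2 1 0 0 0 0 0 0 0]
 [0 0 0 0 0 0 0 0 0 0 0 2 9 9 9 7 0 0 0 0 0 0]
 [0 0 0 0 0 0 0 0 0 0 1 9 9 9 9 9 9 5 0 0 0 0]
 [0 0 0 0 0 0 0 0 0 4 9 9 9 9 9 9 9 9 9 9 0 0]
 [0 0 0 0 0 0 0 0 4 9 9 9 9 9 9 9 9 9 9 9 9 0]
 [0 0 0 0 0 0 0 2 9 9 9 9 9 9 9 9 9 9 9 9 9 0]
 [0 0 0 0 0 0 0 5 9 9 9 9 9 9 9 9 9 9 9 9 9 0]
 [0 0 0 0 0 0 0 9 9 9 9 9 9 9 9 9 9 9 9 9 6 0]
 [0 0 0 0 0 0 0 7 9 9 9 9 9 9 9 9 9 9 9 9 3 0]
 [0 0 0 0 0 0 1 6 9 9 9 9 9 9 9 9 9 9 9 9 0 0]
 [0 0 0 0 0 0 0 9 9 9 9 9 9 9 9 9 9 9 9 8 0 0]
 [0 0 0 0 0 0 0 9 9 9 9 9 9 9 9 9 9 9 9 6 0 0]
 [0 0 0 0 0 0 2 9 9 7 9 9 9 9 9 9 9 9 9 7 0 0]
 [0 0 0 0 0 0 1 9 9 9 9 9 9 9 9 9 9 9 9 3 0 0]
 [0 0 0 0 0 0 1 9 9 8 9 9 9 9 9 9 9 9 9 2 0 0]
 [0 0 0 0 0 0 4 9 9 9 6 9 9 9 9 9 9 9 9 0 0 0]
 [0 0 0 0 0 0 8 9 9 9 9 9 9 9 9 9 9 9 5 0 0 0]
 [0 0 0 0 0 0 7 9 9 9 9 9 9 9 9 9 9 9 3 0 0 0]
 [0 0 0 0 0 3 8 9 9 9 9 9 9 9 9 9 9 4 0 0 0 0]
 [0 0 0 0 0 0 2 7 9 9 9 9 9 9 9 9 4 0 0 0 0 0]
 [0 0 0 0 0 0
[... 1429 characters left out ...]
 0 0 0 0 0 0 0 0 0 0 0 5 9 8 0 0 0 0 0 0 0 0 0 0 0 0 0 0]
 [0 0 0 0 0 0 0 0 0 0 0 0 0 0 0 0 0 0 0 0 0 0 0 0 0 0 0 0 0 0]
 [0 0 0 0 0 0 0 0 0 0 0 0 0 0 0 0 0 0 0 0 0 0 0 0 0 0 0 0 0 0]
 [0 0 0 0 0 0 0 0 0 0 0 0 0 0 0 0 0 0 0 0 0 0 0 0 0 0 0 0 0 0]
 [0 0 0 0 0 0 0 0 0 0 0 0 0 0 0 0 0 0 0 0 0 0 0 0 0 0 0 0 0 0]
 [0 0 0 0 0 0 0 0 0 0 0 0 0 0 0 0 0 0 0 0 0 0 0 0 0 0 0 0 0 0]
 [0 0 0 0 0 0 0 0 0 0 0 0 0 0 0 0 0 0 0 0 0 0 0 0 0 0 0 0 0 0]]
dot top [0.51841607 0.29064902] dot scene [0.51677375 0.29111941]
('top',) [0.51830737 0.29152576 0.15347622] 16.204502955594002
('scene',) [0.5160871  0.29178689 0.24375654] 2.9182024341599386
('top', 'scene') [0.51752445 0.29123755 0.19022659] 28.36270538975394
```

```bash
python3 - <<'E'
from h import *
def z2(o,s,p):return np.array([(p[0]+.5)/s-.5+o[0],(p[1]+.5)/s-.5+o[1]])
Zt=lambda *p:z2((260,195),7,p); Zs=lambda *p:z2((275,160),8,p)
# clicks: camera, px, track pt (mm)
C=[("top",Zt(697,222),(-199,-18.5,22)),("top",Zt(672,326),(-199,18.5,22)),("top",Zt(72,182),(12,18.5,22)),
("top",Zt(132,70),(-3.5,-18,56)),("top",Zt(108,175),(-3.5,18,56)),("top",Zt(100,78),(12,-20.5,22)),
("top",Zt(474,295),(-135,26,29)),
("scene",Zs(68,372),(-199,18.5,22)),("scene",Zs(108,462),(-199,-18.5,22)),("scene",Zs(258,265),(-135,26,29)),
("scene",Zs(652,82),(-3.5,18,56)),("scene",Zs(706,163),(-3.5,-18,56))]
def res(p,full=False):
    r=np.array([proj(n,T(p,np.array(q)/1000))[0]-uv for n,uv,q in C]);return r if full else r.ravel()
s=least_squares(res,[.47,.05,1.4],loss="soft_l1",f_scale=1.0);p=s.x;print(p,np.degrees(p[2]));print(np.round(res(p,True),1))
for n in CAL:
    idx=[i for i,c in enumerate(C) if c[0]==n];Cs=[C[i] for i in idx]
    f=lambda q:np.array([proj(n,T(q,np.array(k)/1000))[0]-uv for _,uv,k in Cs]).ravel()
    print(n,least_squares(f,p,loss="soft_l1").x)
# button
for n,uv in(("top",Zt(343,303)),("scene",Zs(364,168))):
    w=unproj(n,uv,.040);d=w-p[:2];c,s_=np.cos(p[2]),np.sin(p[2]);print("button",n,w,"track",(c*d[0]+s_*d[1])*1000,(-s_*d[0]+c*d[1])*1000)
np.save("track.npy",p)
def box(x0,x1,y0,y1,z0,z1):
    v=[(x,y,z) for x in(x0,x1) for y in(y0,y1) for z in(z0,z1)]
    return [(v[i],v[j]) for i in range(8) for j in range(i) if sum(a!=b for a,b in zip(v[i],v[j]))==1]
E=box(-199,12,-20.5,20.5,0,22)+box(-199,0,-16.5,16.5,22,22)+box(-7,0,-18,18,22,56)+box(-135,0,22,30,29,29)
for n,o,sc,sh in(("top",(260,195),7,(66,112)),("scene",(275,160),8,(70,100))):
    a=cv2.imread(f"pics/{n}0.png")[o[1]:o[1]+sh[0],o[0]:o[0]+sh[1]];a=cv2.resize(a,None,fx=sc,fy=sc,interpolation=cv2.INTER_CUBIC)
    for q in E:
        uv=(proj(n,T(p,np.array(q)/1000))-o+.5)*sc-.5
        if np.allclose(*uv):continue
        cv2.line(a,*[tuple(map(int,t)) for t in uv],(0,255,0),1)
    cv2.imwrite(f"pics/ov_{n}.png",a)
E
```

```text
[0.61105085 0.10716135 1.3302649 ] 76.21856464530758
[[-2.2 -0.1]
 [-2.  -0.5]
 [ 0.8 -0. ]
 [ 0.6  0.8]
 [ 0.1  0.1]
 [ 0.9 -0.2]
 [ 0.3  0.4]
 [ 1.6 -0.4]
 [ 2.2 -0.3]
 [ 0.  -0. ]
 [-1.   0.6]
 [-0.9  0.6]]
scene [0.6108775  0.10662249 1.32815177]
top [0.61113202 0.1073765  1.33093214]
button top [0.55068224 0.02815272] track -91.11502326524123 39.80935503132209
button scene [0.55168216 0.02679661] track -92.19389628937711 38.5151682623894
```

View pics/ov_top.png

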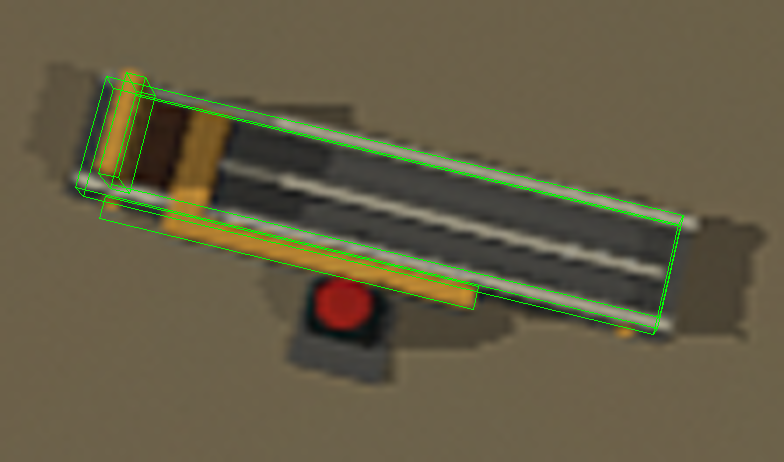

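View pics/ov_scene.png

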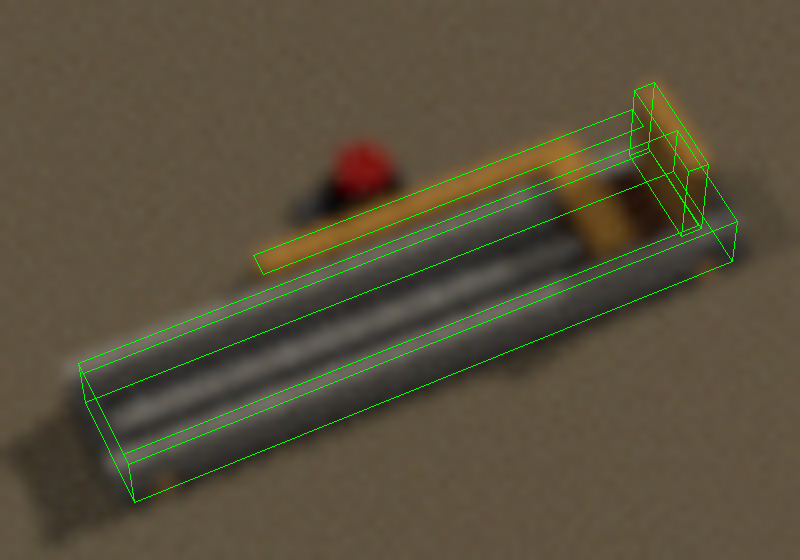

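```bash
cat > fit.py <<'E'
from h import *
def z2(o,s,p):return np.array([(p[0]+.5)/s-.5+o[0],(p[1]+.5)/s-.5+o[1]])
Zt=lambda *p:z2((260,195),7,p); Zs=lambda *p:z2((275,160),8,p)
C=[("top",Zt(697,222),(-203,-18.5,22)),("top",Zt(672,326),(-203,18.5,22)),("top",Zt(72,182),(12,18.5,22)),
("top",Zt(132,70),(-3.5,-18,56)),("top",Zt(108,175),(-3.5,18,56)),("top",Zt(100,78),(12,-20.5,22)),
("top",Zt(474,295),(-135,26,29)),
("scene",Zs(68,372),(-203,18.5,22)),("scene",Zs(108,462),(-203,-18.5,22)),("scene",Zs(258,265),(-135,26,29)),
("scene",Zs(652,82),(-3.5,18,56)),("scene",Zs(706,163),(-3.5,-18,56)),("scene",Zs(740,215),(12,-20.5,22))]
def res(p,full=False,n0=None):
    r=np.array([proj(n,T(p,np.array(q)/1000))[0]-uv for n,uv,q in C if n0 in(None,n)]);return r if full else r.ravel()
for n0 in("top","scene",None):
    p=least_squares(res,[.6,.1,1.33],kwargs=dict(n0=n0)).x;print(n0,p,np.degrees(p[2]))
    print(np.round(res(p,True,n0),1).tolist())
for n,uv in(("top",Zt(343,303)),("scene",Zs(364,168))):
    w=unproj(n,uv,.040);d=w-p[:2];c,s_=np.cos(p[2]),np.sin(p[2]);print("button",n,w,"track",(c*d[0]+s_*d[1])*1000,(-s_*d[0]+c*d[1])*1000)
np.save("track.npy",p)
def box(x0,x1,y0,y1,z0,z1):
    v=[(x,y,z) for x in(x0,x1) for y in(y0,y1) for z in(z0,z1)]
    return [(v[i],v[j]) for i in range(8) for j in range(i) if sum(a!=b for a,b in zip(v[i],v[j]))==1]
E=box(-203,12,-20.5,20.5,0,22)+box(-199,0,-16.5,16.5,22,22)+box(-7,0,-18,18,22,56)+box(-135,0,22,30,29,29)
out=[]
for n,o,sc,sh in(("top",(260,195),7,(66,112)),("scene",(275,160),7,(70,112))):
    a=cv2.imread(f"pics/{n}0.png")[o[1]:o[1]+sh[0],o[0]:o[0]+sh[1]];a=cv2.resize(a,None,fx=sc,fy=sc,interpolation=cv2.INTER_CUBIC)
    for q in E:
        uv=(proj(n,T(p,np.array(q)/1000))-o+.5)*sc-.5
        if np.allclose(*uv):continue
        cv2.line(a,*[tuple(map(int,t)) for t in uv],(0,255,0),1)
    cv2.imwrite(f"pics/ov2_{n}.png",a)
E
python3 fit.py
```

```text
top [0.61125836 0.10778793 1.33341591] 76.39910422272767
[[-0.8, -0.1], [-0.5, -0.4], [0.5, -0.1], [0.3, 0.7], [-0.1, -0.0], [0.6, -0.2], [0.1, 0.2]]
scene [0.61067566 0.10823769 1.32868213] 76.12787855873819
[[0.3, -0.3], [0.9, -0.1], [0.3, -0.4], [-0.7, 0.3], [-0.7, 0.3], [-0.1, 0.5]]
None [0.61106791 0.10792847 1.33117372] 76.27063600199754
[[-0.9, 0.2], [-0.7, -0.1], [0.5, -0.0], [0.2, 0.7], [-0.2, 0.1], [0.6, -0.2], [-0.0, 0.4], [0.4, 0.1], [1.0, 0.2], [0.3, -0.1], [-0.7, 0.4], [-0.7, 0.5], [-0.0, 0.6]]
button top [0.55068224 0.02815272] track -91.82806079124384 39.72665369718169
button scene [0.55168216 0.02679661] track -92.90810954811678 38.4334479603147
```

View pics/ov2_top.png

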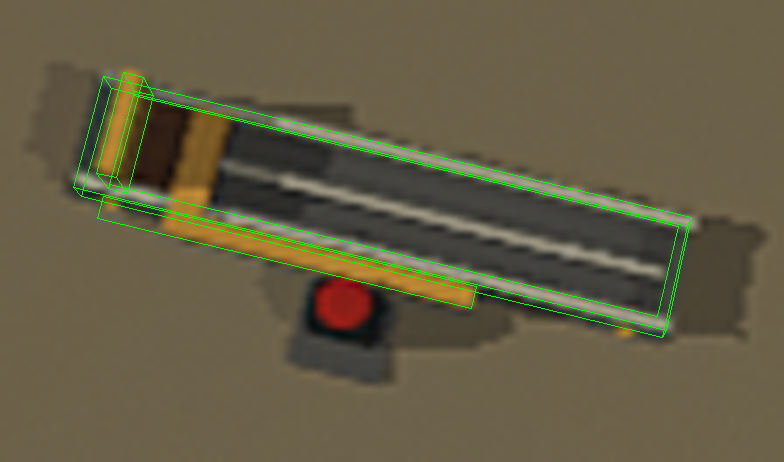

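```bash
cat >> h.py <<'E'
from scipy.spatial.transform import Rotation as R
TP=np.load("track.npy")
def quat(a):   # tool: y down, x (jaw dir) at world angle a
    x=np.array([np.cos(a),np.sin(a),0]);y=np.array([0,0,-1.]);z=np.cross(x,y)
    q=R.from_matrix(np.c_[x,y,z]).as_quat();return [q[3],q[0],q[1],q[2]]
def W(x,y,z): return T(TP,[x/1000,y/1000,z/1000])[0]      # track mm -> world
def toT(p):
    d=np.array(p)[:2]-TP[:2];c,s=np.cos(TP[2]),np.sin(TP[2]);return np.round([1000*(c*d[0]+s*d[1]),1000*(-s*d[0]+c*d[1]),1000*p[2]],2)
def FT():
    f=np.array(bot.read_ft_force());c,s=np.cos(TP[2]),np.sin(TP[2]);return np.round([c*f[0]+s*f[1],-s*f[0]+c*f[1],f[2]],2)
E
python3 - <<'E'
from h import *
a=TP[2]
for s in(np.pi/2,-np.pi/2):
    for pt in(W(25,0,150),W(25,0,30),W(-60,0,30),W(-92,40,40)):
        j=bot.solve_ik(pt,quat(a+s));print(s,None if j is None else np.round(j,2))
for s in (0,np.pi/2,np.pi,-np.pi/2):
    j=bot.solve_ik([.5175,.2913,.03],quat(.19+s));print("key",s,None if j is None else np.round(j,2))
print(bot.read_clock())
E
```

```text
1.5707963267948966 [ 0.09  0.53 -0.08  0.95  0.   -1.24]
1.5707963267948966 [ 0.09  0.66 -0.2   0.71  0.   -1.24]
1.5707963267948966 [-0.04  0.61 -0.3   0.66  0.   -1.37]
1.5707963267948966 [-0.08  0.53 -0.43  0.62  0.   -1.41]
-1.5707963267948966 [ 0.09  0.53 -0.08  0.95  0.    1.9 ]
-1.5707963267948966 [ 0.09  0.66 -0.2   0.71  0.    1.9 ]
-1.5707963267948966 [-0.04  0.61 -0.3   0.66  0.    1.77]
-1.5707963267948966 [-0.08  0.53 -0.43  0.62  0.    1.73]
key 0 [ 0.39  0.6  -0.31  0.65  0.    1.77]
key 1.5707963267948966 [ 0.39  0.6  -0.31  0.65  0.    0.2 ]
key 3.141592653589793 [ 0.39  0.6  -0.31  0.65  0.   -1.37]
key -1.5707963267948966 [ 0.39  0.6  -0.31  0.65  0.   -2.94]
1.0
```

```bash
python3 - <<'E'
from h import *
q=quat(TP[2]-np.pi/2)
bot.set_gripper(0.0,20)
bot.move_pose(W(28,0,120),q);print(bot.read_clock(),FT())
bot.move_linear(W(28,0,32),speed=.12);print(bot.read_clock(),FT())
r=bot.move_linear(W(2,0,32),speed=.015,until_force=1.2)
print(r,toT(bot.read_position()),FT(),bot.read_clock())
im=bot.camera("scene");cv2.imwrite("pics/scene1.png",cv2.resize(im[120:220,270:400,::-1],None,fx=6,fy=6,interpolation=cv2.INTER_CUBIC))
E
```

```text
4.65 [-0.49  0.08  0.4 ]
5.5333 [-0.3  -0.16 -0.28]
True [11.5   0.14 31.7 ] [1.76 0.22 1.15] 6.625
```

View pics/scene1.png

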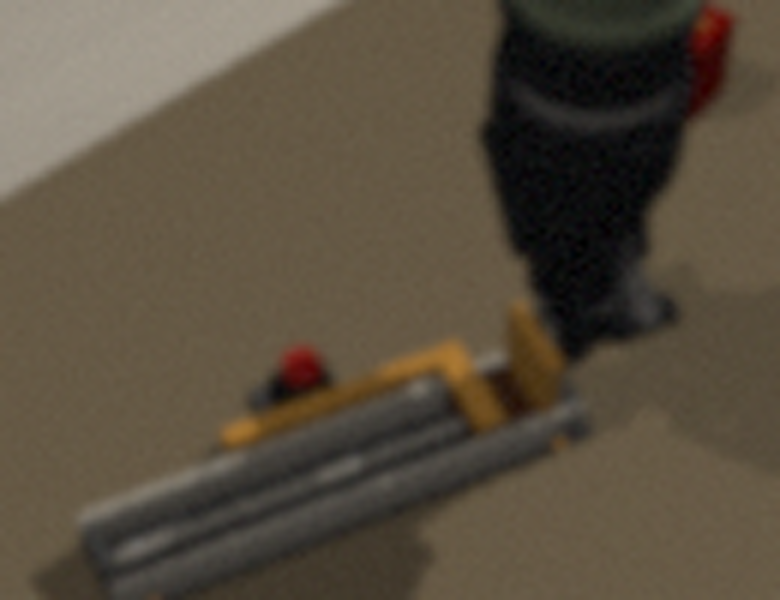

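```bash
cat >> h.py <<'E'
def btn(n="scene"):
    im=bot.camera(n).astype(float)
    r={"scene":(305,170,30,22),"top":(297,225,26,26)}[n]
    b=im[r[1]:r[1]+r[3],r[0]:r[0]+r[2]];w=np.clip(b[...,0]-2*b[...,1]-15,0,None)
    yy,xx=np.mgrid[:r[3],:r[2]];return np.round([(w*xx).sum()/w.sum()+r[0],(w*yy).sum()/w.sum()+r[1],w.sum()/100],2)
E
python3 - <<'E'
from h import *
print(btn())
r=bot.move_linear(W(-26,0,32),speed=.03,until_force=9)
print(r,toT(bot.read_position()),FT(),FT(),btn(),bot.read_clock())
E
```

```text
[319.79 181.15   9.66]
True [ 0.53  0.67 31.2 ] [ 2.31 -0.07  1.94] [ 2.31 -0.07  1.94] [319.73 181.01   8.9 ] 7.4083
```

```bash
python3 - <<'E'
from h import *
for x in(-12,-26):
    r=bot.move_linear(W(x,0,33),speed=.018,until_force=8)
    print(r,toT(bot.read_position()),FT(),btn(),bot.read_clock())
im=bot.camera("scene");cv2.imwrite("pics/scene2.png",cv2.resize(im[120:220,270:400,::-1],None,fx=6,fy=6,interpolation=cv2.INTER_CUBIC))
E
```

```text
True [-1.1   0.75 31.2 ] [ 2.46 -0.73  2.25] [319.79 181.05   9.25] 7.8583
True [-7.08  0.85 31.25] [ 1.94 -0.5   1.4 ] [319.86 181.13   9.35] 8.5917
```

View pics/scene2.png

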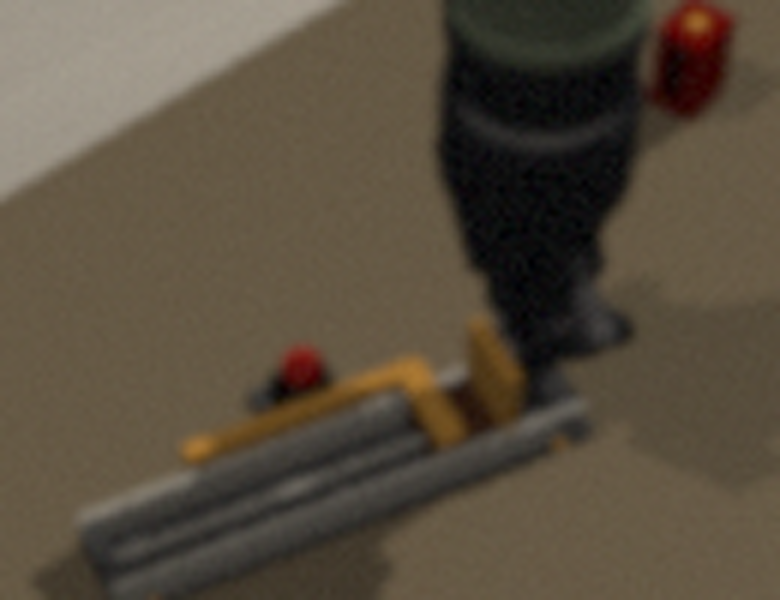

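```bash
python3 - <<'E'
from h import *
r=bot.move_linear(W(-26.5,0,33),speed=.02,until_force=13)
print(r,toT(bot.read_position()),FT(),btn(),bot.read_clock())
E
```

```text
False [-25.11   1.07  31.7 ] [ 6.88 -0.64 -5.97] [319.9  180.98  13.75] 9.8333
```

```bash
python3 - <<'E'
from h import *
base=None;x=-26.5;f0=FT()[0]
while x>-70:
    x-=1.2
    r=bot.move_linear(W(x,0,33),speed=.015,until_force=8)
    b=btn();p=toT(bot.read_position());f=FT()
    print(round(x,1),r,p,f,b,bot.read_clock())
    if base is None: base=b
    if base[1]-b[1]>0.7 or f[0]>11.5 or (r and f[0]>10): print("STOP");break
    if bot.read_clock()>24: break
E
```

```text
-27.7 False [-26.26   1.07  31.68] [ 7.24 -0.93 -6.1 ] [319.86 181.04  14.09] 10.1333
-28.9 False [-27.43   1.07  31.7 ] [ 8.11 -0.72 -6.62] [319.93 180.93  13.95] 10.4333
-30.1 False [-28.55   1.09  31.69] [ 7.58 -1.34 -5.85] [319.86 180.94  14.14] 10.7333
-31.3 False [-29.75   1.12  31.7 ] [ 7.67 -1.52 -5.72] [319.98 181.    14.64] 11.0333
-32.5 False [-30.86   1.11  31.71] [ 7.23 -2.12 -6.06] [319.87 181.06  15.14] 11.3333
-33.7 False [-32.05   1.11  31.7 ] [ 8.37 -1.82 -5.7 ] [319.85 181.08  15.21] 11.6333
-34.9 False [-33.18   1.13  31.7 ] [ 8.31 -0.63 -5.19] [319.86 181.02  15.19] 11.9333
-36.1 False [-34.92   1.14  31.72] [ 6.19 -0.52 -4.86] [319.86 179.69  12.45] 12.2333
STOP
```

```bash
python3 - <<'E'
from h import *
for x in(-34,-32,-30,-26):
    bot.move_linear(W(x,0,33),speed=.012);print(x,toT(bot.read_position()),FT(),btn(),bot.read_clock())
im=bot.camera("scene");cv2.imwrite("pics/scene3.png",cv2.resize(im[120:220,270:400,::-1],None,fx=6,fy=6,interpolation=cv2.INTER_CUBIC))
E
```

```text
-34 [-34.34   0.65  32.58] [ 2.29  0.55 -1.87] [319.89 179.72  13.33] 12.6083
-32 [-32.21  -0.28  33.21] [0.37 0.05 0.39] [319.9  179.72  13.26] 12.975
-30 [-2.992e+01 -2.000e-02  3.301e+01] [0.25 0.53 0.46] [319.86 179.71  12.86] 13.3417
-26 [-2.589e+01  1.000e-02  3.299e+01] [-1.41  0.14 -0.31] [319.92 179.56  11.26] 13.875
```

View pics/scene3.png

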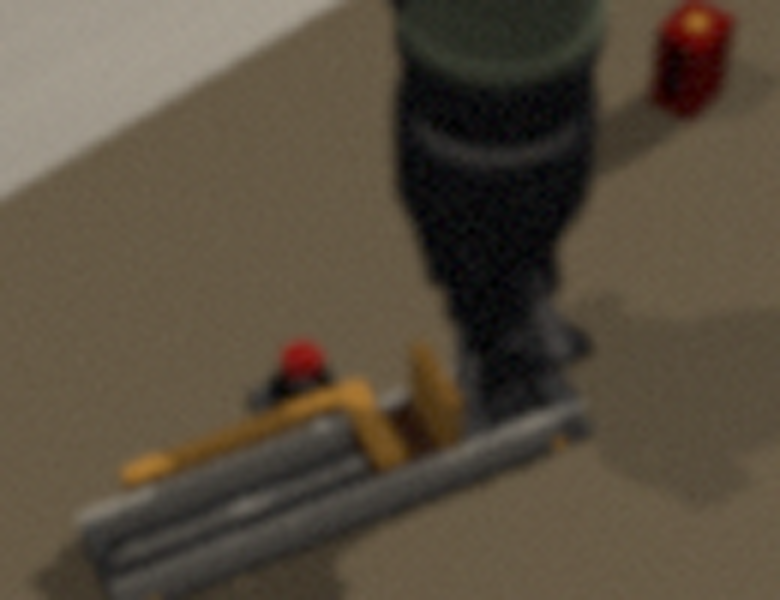

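```bash
python3 - <<'E'
from h import *
bot.move_linear(W(-26,0,110),speed=.2)
print(bot.read_clock(),btn("scene"))
bot.set_gripper(0.75)
k=np.array([.5175,.2912]);q=quat(.19+np.pi/2)
bot.move_pose([*k,.11],q);print(bot.read_clock())
bot.move_linear([*k,.027],speed=.12)
bot.set_gripper(0.0,30);print(bot.read_gripper_width(),bot.read_clock(),bot.read_position())
bot.move_linear([*k,.12],speed=.15)
print(bot.read_gripper_width(),FT(),bot.read_clock())
im=bot.camera("scene");cv2.imwrite("pics/scene4.png",cv2.resize(im[90:220,270:420,::-1],None,fx=5,fy=5,interpolation=cv2.INTER_CUBIC))
im=bot.camera("top");cv2.imwrite("pics/top4.png",cv2.resize(im[150:280,170:370,::-1],None,fx=4,fy=4,interpolation=cv2.INTER_CUBIC))
E
```

```text
14.4583 [319.88 179.82  13.7 ]
16.5667
0.34326063943475676 17.8083 [0.51812209 0.29146621 0.02790827]
0.34345221402435894 [ 0.4  -0.38 -0.11] 18.575
```

View pics/scene4.png

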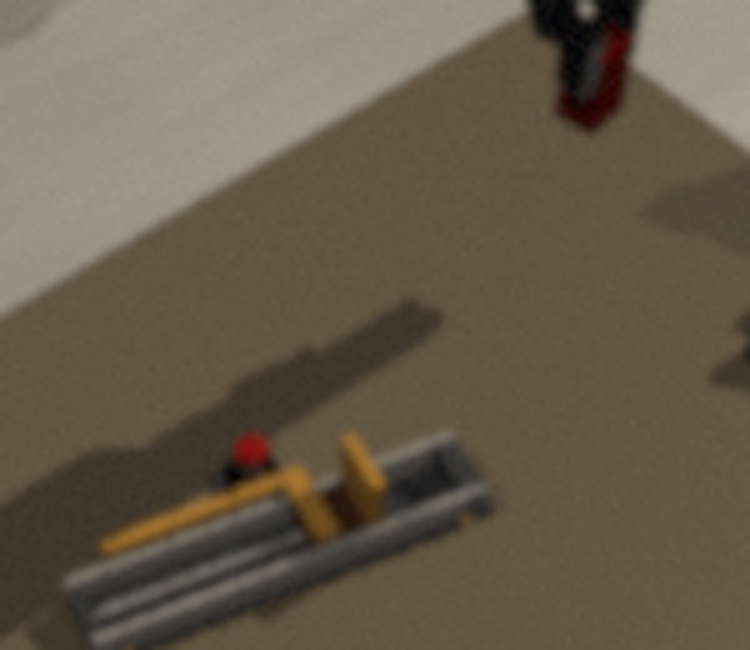

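View pics/top4.png

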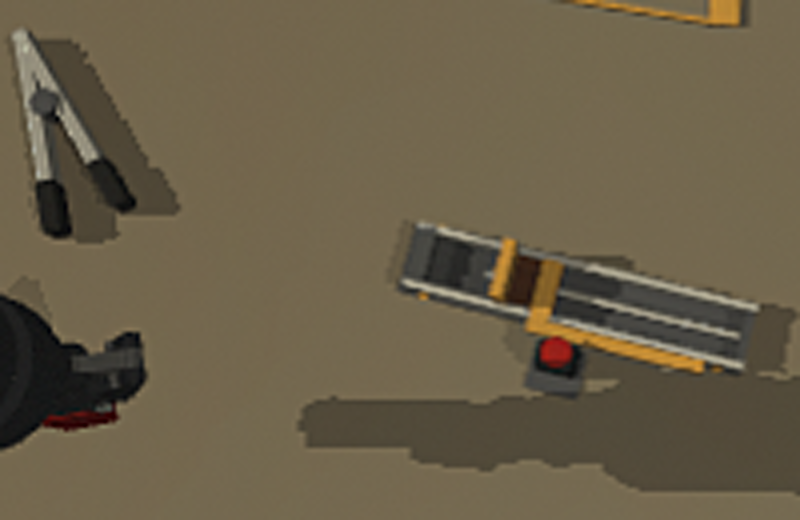

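```bash
python3 - <<'E'
from h import *
ys=np.arange(-32,32.1,0.5)
for n in("top","scene"):
    im=cv2.imread(f"pics/{n}0.png").astype(np.float32)
    for xs in(np.arange(-195,-150,2),np.arange(-130,-60,2)):
        prof=[]
        for x in xs:
            uv=proj(n,np.array([W(x,y,22) for y in ys])).astype(np.float32)
            prof.append(cv2.remap(im,uv[None,:,0],uv[None,:,1],cv2.INTER_LINEAR)[0].mean(1))
        p=np.mean(prof,0)
        print(n,xs[0],xs[-1]);print(" ".join(f"{y:.0f}:{v:.0f}" for y,v in zip(ys[::2],p[::2])))
E
```

```text
top -195 -151
-32:93 -31:93 -30:93 -29:93 -28:93 -27:92 -26:91 -25:89 -24:86 -23:85 -22:92 -21:108 -20:130 -19:144 -18:141 -17:120 -16:91 -15:70 -14:62 -13:61 -12:61 -11:62 -10:63 -9:64 -8:64 -7:64 -6:62 -5:60 -4:59 -3:63 -2:74 -1:95 0:121 1:133 2:123 3:98 4:72 5:59 6:59 7:62 8:63 9:64 10:63 11:62 12:60 13:59 14:62 15:75 16:98 17:126 18:144 19:141 20:120 21:90 22:68 23:58 24:61 25:68 26:76 27:85 28:91 29:94 30:94 31:94 32:93
top -130 -62
-32:92 -31:91 -30:89 -29:88 -28:86 -27:85 -26:83 -25:81 -24:80 -23:84 -22:96 -21:117 -20:137 -19:143 -18:131 -17:105 -16:81 -15:65 -14:59 -13:59 -12:60 -11:62 -10:63 -9:63 -8:63 -7:62 -6:60 -5:59 -4:61 -3:68 -2:82 -1:105 0:126 1:131 2:114 3:84 4:61 5:55 6:58 7:62 8:63 9:63 10:62 11:60 12:59 13:60 14:68 15:85 16:111 17:133 18:140 19:130 20:115 21:109 22:111 23:117 24:120 25:120 26:118 27:111 28:95 29:76 30:64 31:60 32:61
scene -195 -151
-32:45 -31:46 -30:49 -29:51 -28:54 -27:56 -26:58 -25:62 -24:67 -23:73 -22:80 -21:87 -20:93 -19:97 -18:99 -17:97 -16:92 -15:85 -14:76 -13:67 -12:60 -11:58 -10:60 -9:65 -8:73 -7:80 -6:86 -5:89 -4:89 -3:87 -2:82 -1:75 0:67 1:59 2:52 3:48 4:46 5:46 6:47 7:50 8:52 9:54 10:56 11:58 12:62 13:67 14:73 15:81 16:88 17:95 18:101 19:105 20:106 21:105 22:102 23:98 24:94 25:89 26:85 27:83 28:82 29:81 30:81 31:81 32:81
scene -130 -62
-32:44 -31:46 -30:49 -29:52 -28:54 -27:57 -26:60 -25:64 -24:70 -23:76 -22:83 -21:90 -20:95 -19:98 -18:98 -17:95 -16:89 -15:80 -14:71 -13:64 -12:59 -11:59 -10:62 -9:69 -8:76 -7:82 -6:86 -5:88 -4:87 -3:83 -2:77 -1:70 0:62 1:55 2:50 3:47 4:46 5:47 6:49 7:51 8:54 9:56 10:58 11:61 12:65 13:70 14:76 15:83 16:88 17:93 18:95 19:94 20:92 21:88 22:83 23:79 24:77 25:77 26:80 27:84 28:89 29:93 30:96 31:97 32:96
```

```bash
python3 - <<'E'
from h import *
ys=np.arange(-32,32.1,0.25)
for n in("top","scene"):
    im=bot.camera(n)[:,:,::-1].copy();cv2.imwrite(f"pics/{n}5.png",im);im=im.astype(np.float32)
    for x0,x1 in((-195,-150),(-145,-105),(-105,-75),(-38,-4)):
        prof=[]
        for x in np.arange(x0,x1,1):
            uv=proj(n,np.array([W(x,y,22) for y in ys])).astype(np.float32)
            prof.append(cv2.remap(im,uv[None,:,0],uv[None,:,1],cv2.INTER_CUBIC)[0].mean(1))
        p=np.mean(prof,0)
        def peak(a,b):
            m=(ys>=a)&(ys<=b);w=np.clip(p[m]-(p[m].max()*.6),0,None);return round((w*ys[m]).sum()/w.sum(),2),round(ys[m][p[m].argmax()],2)
        print(n,x0,x1,peak(-23,-14),peak(-7,6),peak(14,22))
E
```

```text
top -195 -150 (np.float64(-18.73), np.float64(-18.75)) (np.float64(1.05), np.float64(1.0)) (np.float64(18.47), np.float64(18.25))
top -145 -105 (np.float64(-19.02), np.float64(-19.0)) (np.float64(0.88), np.float64(1.0)) (np.float64(18.41), np.float64(18.0))
top -105 -75 (np.float64(-19.23), np.float64(-19.0)) (np.float64(0.3), np.float64(0.5)) (np.float64(18.47), np.float64(17.75))
top -38 -4 (np.float64(-19.62), np.float64(-19.5)) (np.float64(-0.49), np.float64(0.0)) (np.float64(17.42), np.float64(17.5))
scene -195 -150 (np.float64(-18.27), np.float64(-18.0)) (np.float64(-3.76), np.float64(-4.5)) (np.float64(18.43), np.float64(19.0))
scene -145 -105 (np.float64(-18.55), np.float64(-18.5)) (np.float64(-3.95), np.float64(-4.75)) (np.float64(18.24), np.float64(18.5))
scene -105 -75 (np.float64(-18.86), np.float64(-19.0)) (np.float64(-2.3), np.float64(-5.25)) (np.float64(18.24), np.float64(18.75))
scene -38 -4 (np.float64(-18.97), np.float64(-19.25)) (np.float64(3.37), np.float64(6.0)) (np.float64(18.26), np.float64(18.75))
```

```bash
python3 - <<'E'
import numpy as np
from h import W,TP
o=W(0,-0.95,0);np.save("track.npy",[o[0],o[1],TP[2]-.005]);print(TP,np.load("track.npy"))
E
python3 - <<'E'
from h import *
q=quat(TP[2]-np.pi/2)
bot.move_pose(W(-22,0,110),q);print(bot.read_clock())
bot.move_linear(W(-22,0,57),speed=.12,until_force=6);print(toT(bot.read_position()),FT(),bot.read_clock(),bot.read_gripper_width())
for n in("scene","top"):
    im=bot.camera(n)[:,:,::-1];cv2.imwrite(f"pics/{n}6.png",im)
    o=(280,140) if n=="scene" else (255,180)
    cv2.imwrite(f"pics/{n}6z.png",cv2.resize(im[o[1]:o[1]+80,o[0]:o[0]+110],None,fx=7,fy=7,interpolation=cv2.INTER_CUBIC))
E
```

```text
[0.61106791 0.10792847 1.33117372] [0.61199077 0.107703   1.32617372]
20.225
[-21.7   -0.07  57.2 ] [-0.    0.12  0.01] 20.8167 0.34239654652448215
```

View pics/scene6z.png

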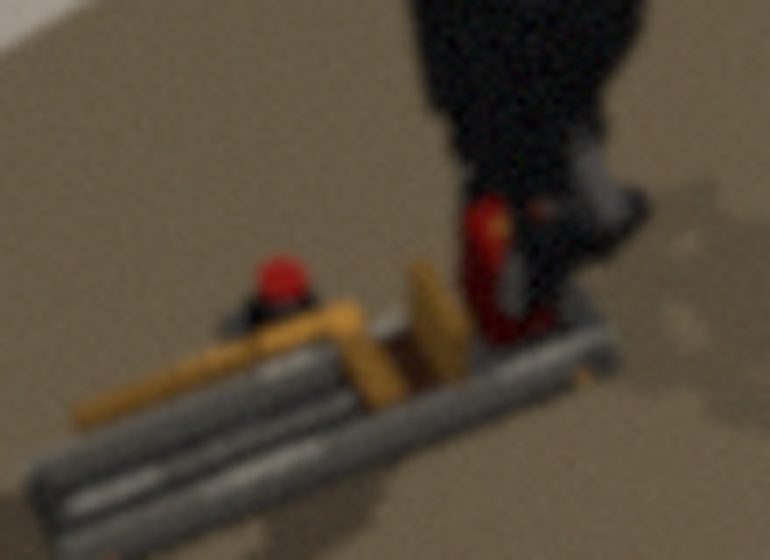

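View pics/top6z.png

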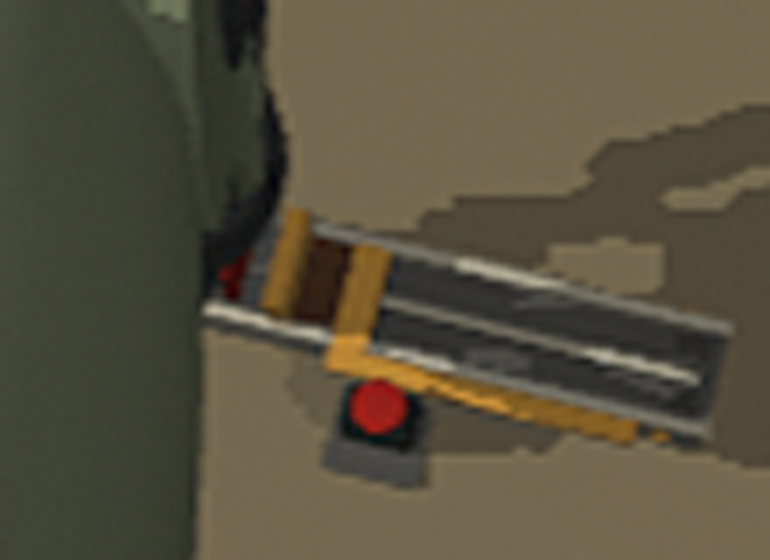

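```bash
python3 - <<'E'
from h import *
r=bot.move_linear(W(-22,0,33),speed=.025,until_force=4);print(r,toT(bot.read_position()),FT(),bot.read_moment(),bot.read_clock(),bot.read_gripper_width())
im=bot.camera("scene")[:,:,::-1];o=(280,140)
cv2.imwrite("pics/scene7z.png",cv2.resize(im[o[1]:o[1]+80,o[0]:o[0]+110],None,fx=7,fy=7,interpolation=cv2.INTER_CUBIC))
E
```

```text
False [-21.96  -0.15  33.16] [-0.67  0.09 -1.08] [-0.05337874 -0.04925458  0.01797599] 22.025 0.3455562717876514
```

View pics/scene7z.png

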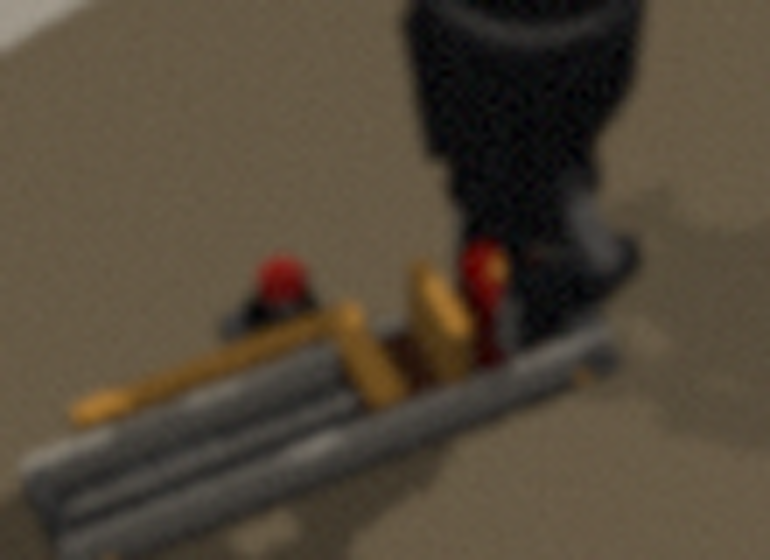

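```bash
python3 - <<'E'
from h import *
r=bot.move_linear(W(-22,0,29),speed=.015,until_force=2.5);print(r,toT(bot.read_position()),FT(),bot.read_clock())
bot.set_gripper(0.55);print(FT(),bot.read_gripper_width(),toT(bot.read_position()),bot.read_clock())
bot.move_linear(W(-22,0,120),speed=.12);print(FT(),bot.read_clock())
bot.move_linear(W(-92,41,120),speed=.2)
bot.set_gripper(0.0,20);print(bot.read_clock())
for n in("scene","top"):
    im=bot.camera(n)[:,:,::-1];cv2.imwrite(f"pics/{n}8.png",im)
    o=(280,140) if n=="scene" else (255,180)
    cv2.imwrite(f"pics/{n}8z.png",cv2.resize(im[o[1]:o[1]+80,o[0]:o[0]+110],None,fx=7,fy=7,interpolation=cv2.INTER_CUBIC))
E
```

```text
True [-21.83  -0.28  31.8 ] [0.   0.83 4.76] 22.3
[-0.8   0.09  0.68] 0.5487923425183141 [-22.18   0.67  30.7 ] 22.6167
[-0.77 -0.    0.26] 23.5083
24.575
```

View pics/scene8z.png

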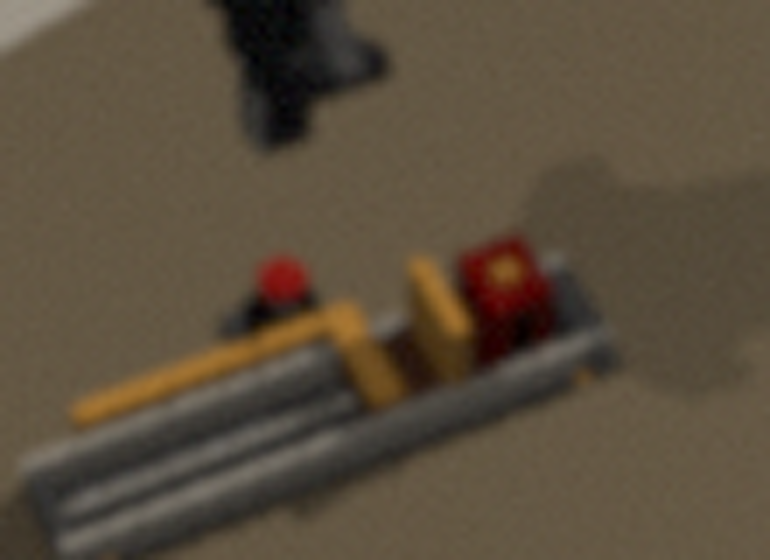

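View pics/top8z.png

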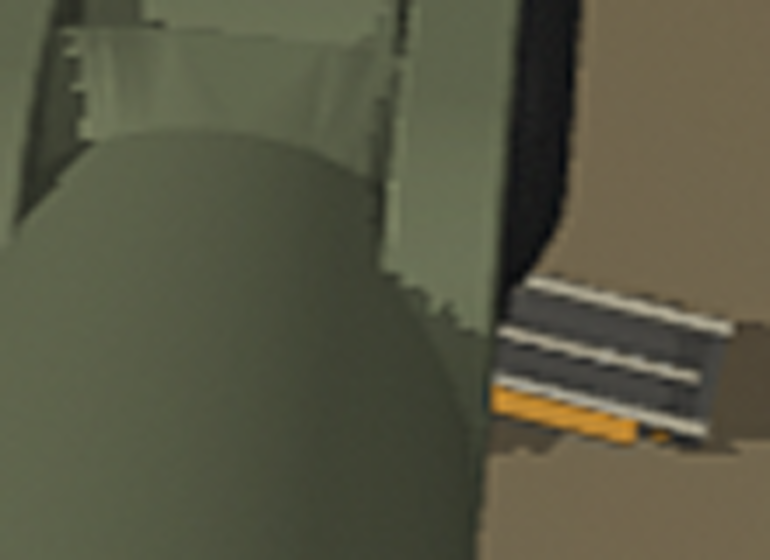

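```bash
python3 - <<'E'
from h import *
bx=[]
for n in("top","scene"):
    im=cv2.imread(f"pics/{n}5.png")[:,:,::-1].astype(float);r={"scene":(305,165,30,27),"top":(297,225,26,26)}[n]
    b=im[r[1]:r[1]+r[3],r[0]:r[0]+r[2]];w=np.clip(b[...,0]-2*b[...,1]-15,0,None);yy,xx=np.mgrid[:r[3],:r[2]]
    c=[(w*xx).sum()/w.sum()+r[0],(w*yy).sum()/w.sum()+r[1]];p=unproj(n,c,.0435);t=toT([*p,0.0435]);bx.append(t[0]);print(n,c,t)
x=np.mean(bx)
bot.move_linear(W(x,40.5,50),speed=.12,until_force=8);print(toT(bot.read_position()),FT(),bot.read_clock())
r=bot.move_linear(W(x,40.5,36.5),speed=.012,until_force=9);print(r,toT(bot.read_position()),FT(),bot.read_clock())
bot.wait(.3);print(toT(bot.read_position()),FT(),bot.read_clock())
im=bot.camera("scene")[:,:,::-1];o=(280,140)
cv2.imwrite("pics/scene9z.png",cv2.resize(im[o[1]:o[1]+80,o[0]:o[0]+110],None,fx=7,fy=7,interpolation=cv2.INTER_CUBIC))
E
```

```text
top [np.float64(308.4828960478246), np.float64(237.32414480239123)] [-91.74  39.38  43.5 ]
scene [np.float64(319.7832674571805), np.float64(179.6179183135705)] [-93.53  39.49  43.5 ]
[-92.59  40.07  50.42] [ 0.06 -0.17  0.02] 25.4083
True [-92.62  40.33  38.05] [-0.96  0.91  5.09] 26.3667
[-92.65  40.31  38.06] [-0.57  1.31  5.33] 26.6667
```

View pics/scene9z.png

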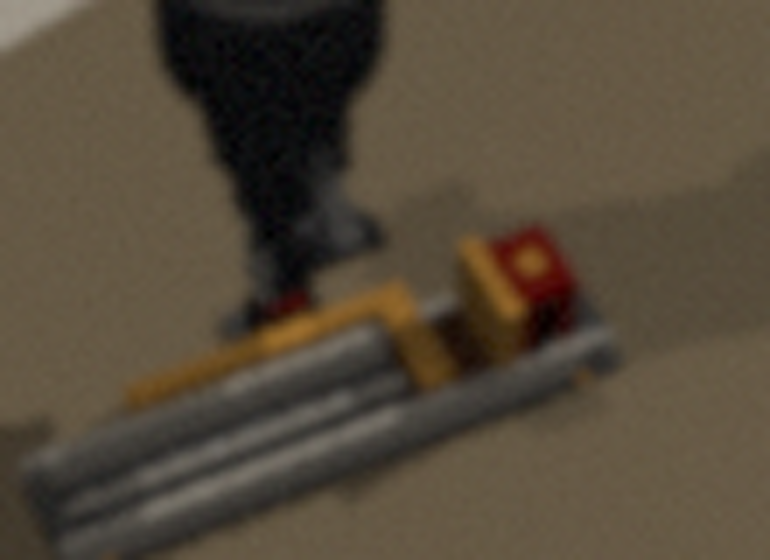

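```bash
python3 - <<'E'
from h import *
bot.wait(.3)
bot.move_linear(W(-92.6,40.5,110),speed=.15)
bot.move_linear(W(-150,150,170),speed=.25);print(FT(),bot.read_clock())
for n in("scene","top"):
    im=bot.camera(n)[:,:,::-1];cv2.imwrite(f"pics/{n}10.png",im)
    o=(280,140) if n=="scene" else (255,180)
    cv2.imwrite(f"pics/{n}10z.png",cv2.resize(im[o[1]:o[1]+80,o[0]:o[0]+110],None,fx=7,fy=7,interpolation=cv2.INTER_CUBIC))
E
```

```text
[-0.27 -0.13 -0.34] 28.35
```

View pics/scene10z.png

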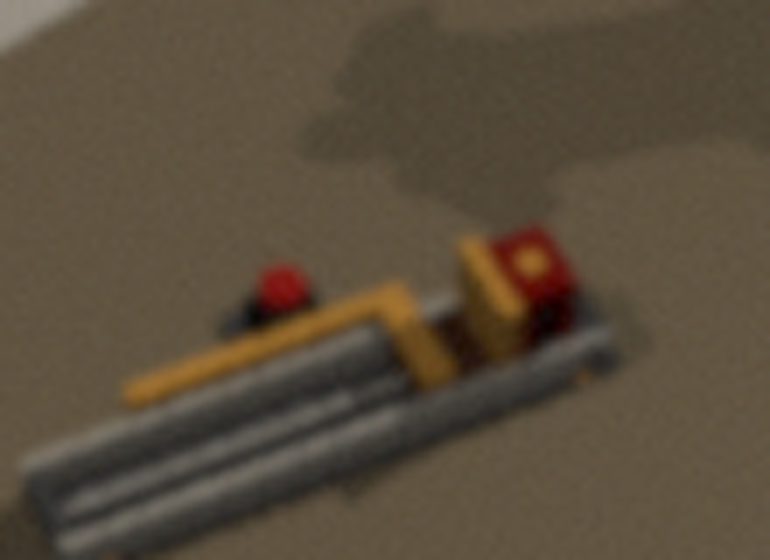

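View pics/top10z.png

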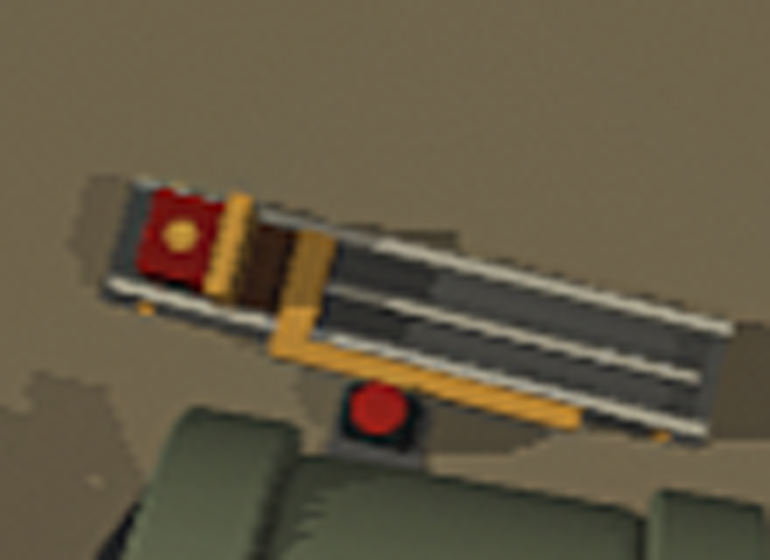

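```bash
python3 - <<'E'
from h import *
z=lambda o,p:[(p[0]+.5)/7-.5+o[0],(p[1]+.5)/7-.5+o[1]]
for n,o,d,bar in(("top",(255,180),(181,236),(579,418)),("scene",(280,140),(532,262),(130,393))):
    print(n,"dot",toT([*unproj(n,z(o,d),.054),.054]),"bar end",toT([*unproj(n,z(o,bar),.029),.029]))
E
```

```text
top dot [-12.38   0.47  54.  ] bar end [-160.13   25.6    29.  ]
scene dot [-12.28   0.76  54.  ] bar end [-159.3    27.04   29.  ]
```

```bash
python3 - <<'E'
from h import *
bot.close_job();print(bot.read_clock())
E
```

```text
the job is handed in; nothing more can be done
the job is handed in; nothing more can be done
```

The key block is loaded in the feed track, pushed home against the end stop, and the job was handed in at about 28.4 s.

- **Drawing back:** I drew the follower back with the shut fingers, finishing in 1.2 mm steps. The catch took hold at about 46 mm: the button rose in the picture and the pull dropped about 2 N. The highest pull I read after a step was 8.4 N. Three early stretches tripped their 8–9 N limit while moving at 7–18 mm drawn, well before the catch; I put that down to sliding friction and the damper. When I eased off, the force fell to about zero and the catch held.
- **Placing the key:** I gripped the key across its 30 mm sides. It went into the channel without touching the walls and met the floor, and I let go with it standing upright.
- **Releasing:** I pressed the button to 38 mm with about 5 N on it, and the follower closed onto the key.

**Last checks:**

| Measured in the pictures | Top camera | Scene camera | Expected |
|---|---|---|---|
| Centre of the key, along the track | -12.4 mm | -12.3 mm | -13 mm |
| End of the follower's bar, along the track | -160.1 mm | -159.3 mm | -161 mm |

These agree to within the 2 mm calibration error. The key is upright, the button is held down by the bar again, and the arm is clear with no force on the tool.

My first fit of the track was about 1 mm off sideways near the end stop. I found this from the wall edges and corrected it before placing the key. I planned no moves near the puzzle box, tweezers, spring clamp or lamp switch, but took no separate check of them at the end.

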